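# Clamp a drilled block in the hand fixture and hold it down

### The job

Put the flat drilled aluminium block into the pocket of the green clamping fixture, flat and square on the pocket's floor, and let go of it. Then flip the upright safety catch outward, clear of the lever, and after that pull the lever by its black grip bar toward the block, all the way down to its stop, so that the rubber pad presses on the block. Finish while still holding the lever down there (it springs back if let go); leave the other pieces on the bench where they are.

Things in the scene. Friction and masses are not known exactly. Their poses are not given: they have to be found in the camera images.
- block: The work piece: plain aluminium block 96 x 46 x 30 mm (its x, y, z) with dark drill holes on top and sides, 0.25 to 0.5 kg, lying flat and loose on the bench among two other offcuts. Origin: centre of its underside; x along the 96 mm length, z up.
- fixture: Green clamping fixture bolted to the bench, yaw within 0.3 rad. Origin on the bench; x points from pocket to lever (away from the robot), y left. In its frame, mm: base plate x -155..165, y -65..140, top z 10; lever hinge axis parallel to y through x 100, z 77; catch hinge axis parallel to x through y 115, z 100, on a post at the left. With the lever up the pad sticks out to x 19 at z 190.
- nest (a point): Centre of the pocket's flat floor, at x -65, y 0, z 16 mm of the fixture; axes as the fixture's. The pocket is 99 mm (x) by 49 mm (y), 10 mm deep, slightly chamfered, in a steel plate 126 x 76 mm with its top at z 26 mm. A seated block stands 20 mm out of it (top at z 46 mm); either way round is right.
- catch (a joint): Safety catch hinge, rad: 0 = upright, its tooth standing in front of the lever's left leg and stopping the lever within about 0.15 rad; 1.0 = flipped outward (fixture +y) to its stop. Starts at 0 to 0.15, needs 1 to 2 N at its top, stays where it is left.
- catch_top (a point): Middle of the catch's top edge; moves with it. Steel paddle 26 mm wide (fixture x), 8 mm thick (y), rising 100 mm from its hinge at fixture x 101, y 115, z 100 mm. Its tooth, 8 mm wide, 12 mm high, runs 85 mm inward (-y), 30 mm above the hinge. 67 mm are free between paddle and lever leg: room for closed fingers to push the paddle's upper part outward.
- lever (a joint): Lever hinge, rad: 0 = up (rest), 1.3 = fully down at its stop. A return spring always drives it up: about 3 N at the grip at first, 5 N at the end; in the last 0.07 rad the sprung pad, bearing on a seated block, adds up to 6 N.
- grip: Black round grip bar, a free-turning sleeve 16 mm thick, parallel to fixture y, 60 mm free between the lever's two 12 mm legs; can be pinched from above. Origin: its middle, 150 mm from the hinge axis. With lever value q, in the fixture frame, mm: x = 100 - 150 sin(q - 0.262), z = 77 + 150 cos(q - 0.262): from x 139, z 222 (up), toward the robot and down, to x -29, z 153 (stop).
- pad: Sprung rubber pad, 18 mm across, at the end of the 130 mm clamp arm that swings with the lever. Origin 6 mm behind its working face. At the stop it bears on a seated block's top, 35 mm from its middle toward the hinge, its spring pressed in about 8 mm, with about 6 N.
- stub: Bystander: standing round aluminium bar stub, 38 mm across, 55 mm high. Origin: centre of its underside.
- angle: Bystander: piece of aluminium angle, 80 mm long (x), 40 mm wide, 40 mm high, 5 mm thick. Origin: centre of its underside.
- spanner: Bystander: steel spanner, 180 mm long, lying on the bench left of the fixture. Origin: centre of its underside.
Not all that is in view belongs to the job. What is shaped like the block but blue, brown or orange is not meant.

How it is judged:
By the outcome, as a careful person would: the job done as asked, in the order asked, and still so for the second after the job is handed in, while the arm keeps its last pose, push and grip.
It also fails if it takes over 67 s, if anything falls off the work surface, if the arm or the gripper's body presses on something with over 40 N, if the wrist force passes 120 N, or if a joint passes its speed limit or range.

### The arm

A 6-joint arm with a two-finger parallel gripper is mounted at the origin on the work surface. World frame = base frame: x ahead of the robot, y to its left, z up, the work surface at z = 0. Lengths are in m, angles in rad, forces in N, time in s.
With the tool pointing down it reaches from about 0.425 to 0.925 m from the base axis. Payload 12.5 kg.
Tool frame: the origin (TCP) lies midway between the tips of the shut fingers; the grasp point (between the pads) lies 19 mm behind it; z points along the fingers, y is the line along which they close (so a half turn about z gives the same grasp; the last joint's range is limited). The gripper opens to 85 mm and grips with 20 to 120 N. Pads are 22 mm wide; open, the fingers measure 114 mm over their backs; the gripper's body (76 mm by 85 mm) begins 54 mm behind the grasp point. The pads swing forward as they close: fully open they stand 13 mm farther back than shut.
Start: joints at [-1.451, 0.491, 1.559, -0, 1.092, -0.106], TCP at [0.14, -0.609, 0.231] pointing down, gripper open.
Joint ranges: [-3.1, 3.1], [-0.84, 2.19], [0.05, 2.79], [-1.13, 4.28], [0.06, 2.93], [-2.69, 2.69]. Speed limits (rad/s): [2.22, 2.22, 2.79, 3.14, 3.14, 3.14].

### API

Orientations are given as a unit quaternion [w, x, y, z].
In Python, from station import bot, viewer, job gives the robot as it stands.
- The arm moves only by the tool send_rows, never from a script. Its argument "moves" is a list of rows, each an object of numbers: "tx", "ty", "tz": the shift along the tool's x, y, z in m; "wx", "wy", "wz": the turn, a rotation vector about the tool's x, y, z in degrees; "claw": the opening, from 0 (shut) to 1 (fully open). In form: [{"tx": .., "ty": .., "tz": .., "wx": .., "wy": .., "wz": .., "claw": ..}, ...]. A call has 1 to 20 rows; each row is the pose to reach, as a shift and turn from the pose commanded when the call began, along the tool's axes at that moment; what a row does not reach only later rows make up. A row lasts 1/12 s, in which the tool goes at most 41.7 mm and 7.16 degrees, less where a joint would pass 70% of its speed; a pose out of reach is approached as far as the arm can. A call with a gripper value outside its range is refused whole. The fingers move at their own pace and stop on an object; the grip force is fixed at half the most. Time passes only in rows, so rows that repeat a pose let the fingers close. It gives the time, the measured TCP pose, the force, the opening and the grip force at its end, in the units of the state.
- bot.sense(): the state, without advancing time (a new reading comes with each control period).
- viewer.snapshot(name): name is "scene" or "top" or "wrist"; returns the picture (384x512x3 uint8, blue, green, red); there is no depth.
- viewer.camera_info(name): a dict with "vfov" (degrees; the focal length in pixels is half the picture's height over the tangent of half this angle, whatever the lens; pixels are square), "cx", "cy" (the principal point, pixels), "extrinsics" (4x4, takes a point from world to camera coordinates). Camera axes: x right, y down, z forward; pixel columns grow to the right and rows downward; lengths in m; the calibration is good to about 2 mm. A picture is of the moment at which its call begins: read the wrist's pose just before it. camera_info takes no time and is no camera call; for the wrist camera it gives the pose at the moment of the call.
- job.sign_off(): hands the job in; it is judged then, once.
The state is a dict: "clock": time; "qpos": joint angles; "dq": joint speeds; "tau": joint torques, N m; "eef_pos": TCP position; "eef_rot": TCP orientation; "contact_force": force on the tool from outside, world axes, zero at the start; "ft_torque": the same for the moment, N m; "finger_gap": finger opening in m; "finger_force": force on a finger pad.
Only numpy, scipy, OpenCV 4.12 (cv2) and the standard library are available. Lean on these libraries where they do the work, as an engineer would, in place of code of your own. Each camera call takes 0.05 s, during which the arm holds its last target. There are 200 camera calls.

## Working session

There is one attempt and no reset: what is moved stays moved. The work goes in short steps, Python scripts to look and compute and a tool call to move; the robot and the scene stay as the last step left them, time stands still between calls to the robot, and variables do not carry over. Pictures are saved under pics/ and viewed, at most 10 in all, crops included, and the job is handed in when it is done.

Besides the shell and the picture viewer there is one more tool, called after ">>>" as name(argument=value, ...) on one line, values as JSON. send_rows: Moves the arm, as the interface text tells. Its arguments: {"type":"object","properties":{"moves":{"type":"array"}},"required":["moves"]}

```bash
mkdir -p pics; cat > h.py <<'E'
import numpy as np, cv2
from station import bot, viewer, job
from scipy.spatial.transform import Rotation as R
def cam(n):
    c=viewer.camera_info(n); f=192/np.tan(np.radians(c['vfov'])/2)
    return f,c['cx'],c['cy'],np.array(c['extrinsics'])
def ray(c,u,v):
    f,cx,cy,E=c; Rt=E[:3,:3].T; return -Rt@E[:3,3], Rt@np.array([(u-cx)/f,(v-cy)/f,1])
def onz(c,u,v,z):
    o,d=ray(c,u,v); return o+d*(z-o[2])/d[2]
def proj(c,p):
    f,cx,cy,E=c; q=E[:3,:3]@np.array(p)+E[:3,3]; return np.array([cx+f*q[0]/q[2],cy+f*q[1]/q[2]])
def tool():
    s=bot.sense(); q=s['eef_rot']; return np.array(s['eef_pos']),R.from_quat([q[1],q[2],q[3],q[0]]),s
E
python3 - <<'E'
from h import *
a=viewer.snapshot('top');b=viewer.snapshot('scene')
cv2.imwrite('pics/t0.png',a);cv2.imwrite('pics/s0.png',b)
for n in('top','scene','wrist'):
    c=cam(n);print(n,c[0],c[1],c[2],ray(c,256,192))
p,r,s=tool();print(p,r.as_matrix().round(3),s)
E
```

```text
top 394.3896628581801 260.01592279776753 194.294156460269 (array([ 0.29689443, -0.02948624,  1.25885276]), array([ 0.19010623,  0.02716486, -0.9814577 ]))
scene 476.6022871343977 255.20388780438364 190.3973488317071 (array([1.47188598, 0.41394824, 0.99255521]), array([-0.70826792, -0.3234887 , -0.62747567]))
wrist 300.01268169850334 252.45148423523744 193.28688250588857 (array([ 0.20898069, -0.59368009,  0.3731704 ]), array([-0.26183996, -0.07116276, -0.96256636]))
[ 0.13989661 -0.60891359  0.23075518] [[ 0.975  0.224 -0.   ]
 [ 0.224 -0.975  0.001]
 [ 0.    -0.001 -1.   ]] {'clock': 0.1, 'qpos': array([-1.45063010e+00,  4.91519920e-01,  1.55944127e+00, -3.13738103e-05,
        1.09169560e+00, -1.05598203e-01]), 'dq': array([ 1.42116476e-03, -4.29529500e-04, -2.49680923e-03, -5.52014464e-05,
       -2.13999759e-03,  1.75539088e-03]), 'tau': array([ 4.99468530e-03, -6.19447303e+01, -2.62026805e+01, -9.57560729e-06,
        2.85735194e-03,  2.37025785e-05]), 'eef_pos': array([ 0.13989661, -0.60891359,  0.23075518]), 'eef_rot': array([-5.31954389e-04,  9.93634609e-01,  1.12649812e-01, -1.77920639e-05]), 'contact_force': array([-0.28529746,  0.59291765,  0.37687965]), 'ft_torque': array([-0.03723916, -0.00066275, -0.00340937]), 'finger_force': 0.0, 'finger_gap': 0.08554125972116242}
```

View pics/t0.png

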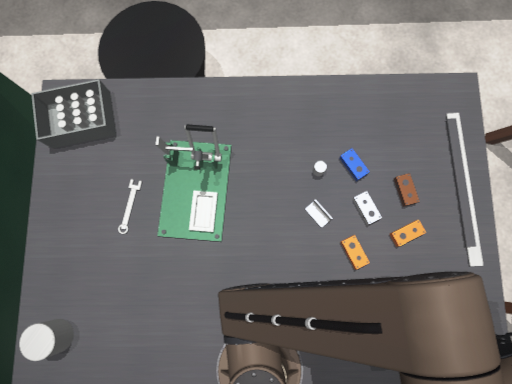

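View pics/s0.png

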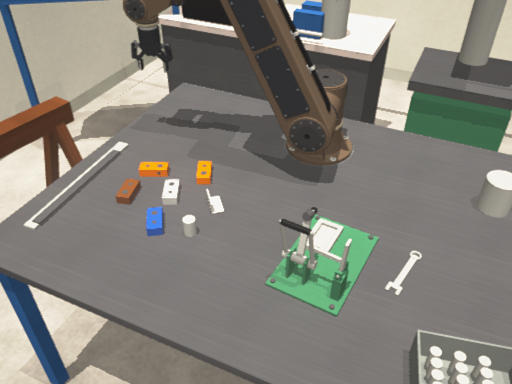

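The top view shows a plain aluminium block with dark holes at (368,208). The similar shapes are blue (354,165), brown (407,190) and orange (355,253) and (408,233). The angle piece is at (318,213), the fixture at about (196,190). The one at (368,208) fits because it is bare metal, drilled and flat. I'll confirm with an enlarged crop and measure.

```bash
python3 - <<'E'
from h import *
a=cv2.imread('pics/t0.png');c=cam('top')
z=np.hstack([cv2.resize(a[130:260,145:245],None,fx=4,fy=4,interpolation=cv2.INTER_CUBIC),cv2.resize(a[150:280,335:430],None,fx=4,fy=4,interpolation=cv2.INTER_CUBIC)])
cv2.imwrite('pics/c1.png',z)
hsv=cv2.cvtColor(a,cv2.COLOR_BGR2HSV)
m=((hsv[...,2]>110)&(hsv[...,1]<50)).astype(np.uint8)
def rect(mask,x0,y0,x1,y1,zz,n):
    mm=np.zeros_like(mask);mm[y0:y1,x0:x1]=mask[y0:y1,x0:x1]
    mm=cv2.morphologyEx(mm,cv2.MORPH_CLOSE,np.ones((9,9)))
    k=max(cv2.findContours(mm,0,1)[0],key=cv2.contourArea)
    P=np.array([onz(c,*q,zz)[:2] for q in k[:,0].astype(float)])
    (ce,sz,an)=cv2.minAreaRect((P*1000).astype(np.float32));bx=cv2.boxPoints((ce,sz,an))
    print(n,np.round(ce),np.round(sz),an,bx.round())
rect(m,350,188,388,228,.03,'block')
g=((hsv[...,0]>55)&(hsv[...,0]<95)&(hsv[...,1]>80)&(hsv[...,2]>40)).astype(np.uint8)
rect(g,150,130,245,250,.01,'plate')
rect(m,186,188,222,236,.026,'nestplate')
E
```

```text
block [ 482. -349.] [116. 128.] 87.22407531738281 [[ 415. -404.]
 [ 544. -410.]
 [ 549. -293.]
 [ 421. -287.]]
plate [551. 210.] [216. 318.] 84.82450103759766 [[383. 116.]
 [699.  88.]
 [719. 303.]
 [402. 332.]]
nestplate [477. 173.] [ 80. 129.] 84.3878402709961 [[409. 140.]
 [537. 127.]
 [545. 206.]
 [417. 219.]]
```

View pics/c1.png

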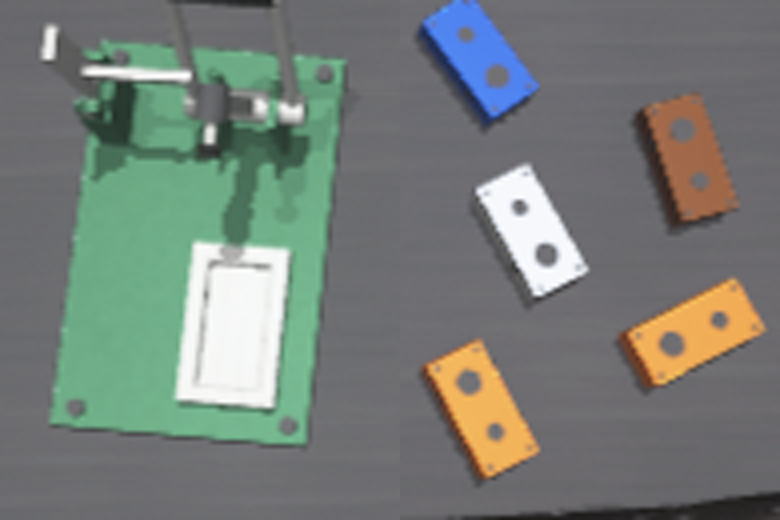

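The crop confirms it: the bare aluminium block is centred at about crop (532,231). The nest plate is at crop (233,325), and the catch stands at the upper left. The block mask took in some background, so I'll redo it with a tighter threshold.

```bash
cat >> h.py <<'E'
def go(p,ang=None,Rw=None):
    """shift in tool axes (mm) and rotvec (deg) from current pose to TCP p; ang = world angle(deg) of tool y for downward tool, nearest half turn"""
    p0,r0,s=tool(); d=r0.inv().apply(np.array(p)-p0)
    w=np.zeros(3)
    if ang is not None:
        best=None
        for k in(0,180):
            t=np.radians(ang+k);y=np.array([np.cos(t),np.sin(t),0]);zz=np.array([0,0,-1.]);x=np.cross(y,zz)
            v=(r0.inv()*R.from_matrix(np.c_[x,y,zz])).as_rotvec(degrees=True)
            if best is None or np.linalg.norm(v)<np.linalg.norm(best): best=v
        w=best
    elif Rw is not None: w=(r0.inv()*Rw).as_rotvec(degrees=True)
    print('shift',(d).round(4),'turn',w.round(2)); return d,w
E
python3 - <<'E'
from h import *
a=cv2.imread('pics/t0.png');c=cam('top')
g=a.min(axis=2);m=(g>150).astype(np.uint8);mm=np.zeros_like(m);mm[186:230,348:390]=m[186:230,348:390]
mm=cv2.morphologyEx(mm,cv2.MORPH_CLOSE,np.ones((7,7)))
k=max(cv2.findContours(mm,0,1)[0],key=cv2.contourArea)
P=np.array([onz(c,*q,.03)[:2] for q in k[:,0].astype(float)])
ce,sz,an=cv2.minAreaRect((P*1000).astype(np.float32));bx=cv2.boxPoints((ce,sz,an))
e=[bx[1]-bx[0],bx[2]-bx[1]];l=max(e,key=np.linalg.norm);t=np.degrees(np.arctan2(l[1],l[0]))
print(ce,sz,t)
# wrist cam view: offset
go([ce[0]/1000,ce[1]/1000,.2],t+90)
print(tool()[2]['qpos'])
E
```

```text
(483.789794921875, -345.038330078125) (96.11972045898438, 48.377220153808594) 26.518465
shift [ 0.3942 -0.1802  0.031 ] turn [-6.000e-02 -1.000e-02 -1.358e+01]
[-1.45063010e+00  4.91519920e-01  1.55944127e+00 -3.13738103e-05
  1.09169560e+00 -1.05598203e-01]
```

>>> send_rows(moves=[{"tx": 0.394, "ty": -0.18, "tz": 0.03, "wz": -13.6, "claw": 1}, {"tx": 0.394, "ty": -0.18, "tz": 0.03, "wz": -13.6, "claw": 1}, {"tx": 0.394, "ty": -0.18, "tz": 0.03, "wz": -13.6, "claw": 1}, {"tx": 0.394, "ty": -0.18, "tz": 0.03, "wz": -13.6, "claw": 1}, {"tx": 0.394, "ty": -0.18, "tz": 0.03, "wz": -13.6, "claw": 1}, {"tx": 0.394, "ty": -0.18, "tz": 0.03, "wz": -13.6, "claw": 1}, {"tx": 0.394, "ty": -0.18, "tz": 0.03, "wz": -13.6, "claw": 1}, {"tx": 0.394, "ty": -0.18, "tz": 0.03, "wz": -13.6, "claw": 1}, {"tx": 0.394, "ty": -0.18, "tz": 0.03, "wz": -13.6, "claw": 1}, {"tx": 0.394, "ty": -0.18, "tz": 0.03, "wz": -13.6, "claw": 1}, {"tx": 0.394, "ty": -0.18, "tz": 0.03, "wz": -13.6, "claw": 1}, {"tx": 0.394, "ty": -0.18, "tz": 0.03, "wz": -13.6, "claw": 1}, {"tx": 0.394, "ty": -0.18, "tz": 0.03, "wz": -13.6, "claw": 1}, {"tx": 0.394, "ty": -0.18, "tz": 0.03, "wz": -13.6, "claw": 1}])

```text
schema error: expected keys tx, ty, tz, wx, wy, wz, claw
```

```bash
cat >> h.py <<'E'
def blockrect(a,c,z,thr,near,area=(1500,60000)):
    m=(a.min(axis=2)>thr).astype(np.uint8)
    m=cv2.morphologyEx(m,cv2.MORPH_CLOSE,cv2.getStructuringElement(2,(15,15)))
    u0=proj(c,near)
    ks=[k for k in cv2.findContours(m,0,1)[0] if area[0]<cv2.contourArea(k)<area[1]]
    k=min(ks,key=lambda k:np.linalg.norm(k[:,0].mean(0)-u0))
    P=np.array([onz(c,*q,z)[:2] for q in k[:,0].astype(float)])
    ce,sz,an=cv2.minAreaRect((P*1000).astype(np.float32));bx=cv2.boxPoints((ce,sz,an))
    l=max([bx[1]-bx[0],bx[2]-bx[1]],key=np.linalg.norm);t=np.degrees(np.arctan2(l[1],l[0]))
    print('rect',np.round(ce,1),np.round(sz,1),round(float(t),2),'px',[proj(c,[*(b/1000),z]).round() for b in bx]); return np.array(ce)/1000,t
E
python3 - <<'E'
from h import *
p,r,s=tool();c=cam('wrist');a=viewer.snapshot('wrist');cv2.imwrite('pics/w1.png',a)
print(p,s['clock'],s['qpos'])
blockrect(a,c,.03,150,[.484,-.345,.03])
E
```

```text
[ 0.13989661 -0.60891359  0.23075518] 0.1 [-1.45063010e+00  4.91519920e-01  1.55944127e+00 -3.13738103e-05
  1.09169560e+00 -1.05598203e-01]
rect [ 280.8 -763.1] [ 75.  184.4] -9.18 px [array([409., 168.]), array([503.,   0.]), array([438., -33.]), array([351., 143.])]
```

View pics/w1.png

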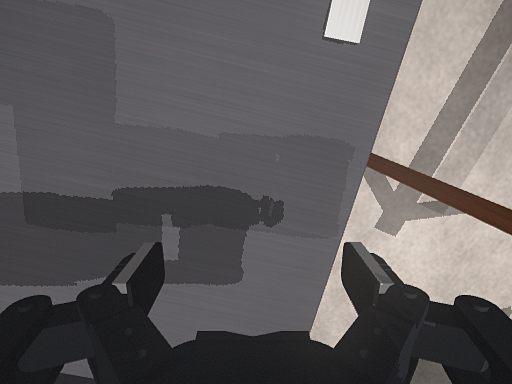

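The move was refused because every row needs all its keys, so the picture only shows bare bench and the gripper fingers at (140,275) and (365,275). Resending with full rows.

>>> send_rows(moves=[{"tx": 0.394, "ty": -0.18, "tz": 0.03, "wx": 0, "wy": 0, "wz": -13.6, "claw": 1}, {"tx": 0.394, "ty": -0.18, "tz": 0.03, "wx": 0, "wy": 0, "wz": -13.6, "claw": 1}, {"tx": 0.394, "ty": -0.18, "tz": 0.03, "wx": 0, "wy": 0, "wz": -13.6, "claw": 1}, {"tx": 0.394, "ty": -0.18, "tz": 0.03, "wx": 0, "wy": 0, "wz": -13.6, "claw": 1}, {"tx": 0.394, "ty": -0.18, "tz": 0.03, "wx": 0, "wy": 0, "wz": -13.6, "claw": 1}, {"tx": 0.394, "ty": -0.18, "tz": 0.03, "wx": 0, "wy": 0, "wz": -13.6, "claw": 1}, {"tx": 0.394, "ty": -0.18, "tz": 0.03, "wx": 0, "wy": 0, "wz": -13.6, "claw": 1}, {"tx": 0.394, "ty": -0.18, "tz": 0.03, "wx": 0, "wy": 0, "wz": -13.6, "claw": 1}, {"tx": 0.394, "ty": -0.18, "tz": 0.03, "wx": 0, "wy": 0, "wz": -13.6, "claw": 1}, {"tx": 0.394, "ty": -0.18, "tz": 0.03, "wx": 0, "wy": 0, "wz": -13.6, "claw": 1}, {"tx": 0.394, "ty": -0.18, "tz": 0.03, "wx": 0, "wy": 0, "wz": -13.6, "claw": 1}, {"tx": 0.394, "ty": -0.18, "tz": 0.03, "wx": 0, "wy": 0, "wz": -13.6, "claw": 1}, {"tx": 0.394, "ty": -0.18, "tz": 0.03, "wx": 0, "wy": 0, "wz": -13.6, "claw": 1}, {"tx": 0.394, "ty": -0.18, "tz": 0.03, "wx": 0, "wy": 0, "wz": -13.6, "claw": 1}])

```text
clock: 1.32
eef_pos: [0.4831, -0.3459, 0.2012]
eef_rot: [-0.0, 0.973, 0.229, -0.0]
contact_force: [0.2, -0.1, -0.6]
finger_gap: 0.0855
finger_force: 0.0
```

```bash
python3 - <<'E'
from h import *
p,r,s=tool();c=cam('wrist');a=viewer.snapshot('wrist');cv2.imwrite('pics/w2.png',a)
print(p,s['clock'],s['qpos'].round(3),s['contact_force'])
ce,t=blockrect(a,c,.03,150,[.484,-.345,.03])
go([*ce,.012],t+90)
E
```

```text
[ 0.48313047 -0.34587689  0.2012115 ] 1.3167 [-0.732  0.479  1.672 -0.     0.992  0.376] [ 0.24932841 -0.06104918 -0.57608675]
rect [ 486.3 -342.8] [90.1 45.2] 26.6 px [array([230., 212.]), array([271., 212.]), array([273., 129.]), array([229., 129.])]
shift [ 0.0046 -0.0015  0.1893] turn [-0.    0.01 -0.12]
```

View pics/w2.png

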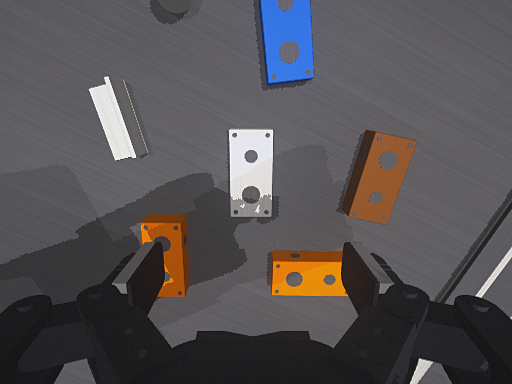

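The wrist view shows the white block at (229-273, 129-217), with a shadow hiding its lower edge. The orange blocks at (165,258) and (310,275) are close to the fingers, so I'm checking clearance.

```bash
python3 - <<'E'
from h import *
p,r,s=tool();c=cam('wrist')
for n,q in dict(blk=[(229,129),(273,129),(276,217),(230,217)],oL=[(142,222),(187,222),(185,294),(148,296)],oR=[(272,261),(345,265),(345,296),(273,296)],br=[(372,133),(415,142),(386,223),(352,214)]).items():
    P=r.inv().apply([onz(c,*x,.03)-p for x in q]);print(n,(P[:,:2]*1000).round().tolist(), (P[:,:2].mean(0)*1000).round(1))
E
```

```text
blk [[49.0, -23.0], [49.0, 22.0], [-47.0, 27.0], [-47.0, -24.0]] [1.3 0.2]
oL [[-53.0, -123.0], [-53.0, -73.0], [-145.0, -81.0], [-148.0, -125.0]] [ -99.7 -100.4]
oR [[-101.0, 23.0], [-106.0, 109.0], [-148.0, 112.0], [-148.0, 25.0]] [-125.9   67.4]
br [[45.0, 124.0], [36.0, 169.0], [-54.0, 150.0], [-43.0, 111.0]] [ -3.9 138.4]
```

>>> send_rows(moves=[{"tx": 0.0015, "ty": 0, "tz": 0.04, "wx": 0, "wy": 0, "wz": -0.1, "claw": 1}, {"tx": 0.0015, "ty": 0, "tz": 0.08, "wx": 0, "wy": 0, "wz": -0.1, "claw": 1}, {"tx": 0.0015, "ty": 0, "tz": 0.12, "wx": 0, "wy": 0, "wz": -0.1, "claw": 1}, {"tx": 0.0015, "ty": 0, "tz": 0.16, "wx": 0, "wy": 0, "wz": -0.1, "claw": 1}, {"tx": 0.0015, "ty": 0, "tz": 0.183, "wx": 0, "wy": 0, "wz": -0.1, "claw": 1}, {"tx": 0.0015, "ty": 0, "tz": 0.193, "wx": 0, "wy": 0, "wz": -0.1, "claw": 1}, {"tx": 0.0015, "ty": 0, "tz": 0.193, "wx": 0, "wy": 0, "wz": -0.1, "claw": 0.8}, {"tx": 0.0015, "ty": 0, "tz": 0.193, "wx": 0, "wy": 0, "wz": -0.1, "claw": 0.4}, {"tx": 0.0015, "ty": 0, "tz": 0.193, "wx": 0, "wy": 0, "wz": -0.1, "claw": 0}, {"tx": 0.0015, "ty": 0, "tz": 0.193, "wx": 0, "wy": 0, "wz": -0.1, "claw": 0}, {"tx": 0.0015, "ty": 0, "tz": 0.193, "wx": 0, "wy": 0, "wz": -0.1, "claw": 0}, {"tx": 0.0015, "ty": 0, "tz": 0.193, "wx": 0, "wy": 0, "wz": -0.1, "claw": 0}, {"tx": 0.0015, "ty": 0, "tz": 0.193, "wx": 0, "wy": 0, "wz": -0.1, "claw": 0}])

```text
clock: 2.45
eef_pos: [0.4853, -0.3454, 0.0106]
eef_rot: [0.001, 0.973, 0.23, 0.001]
contact_force: [-1.9, 0.2, 4.6]
finger_gap: 0.0449
finger_force: 62.5
```

```bash
python3 - <<'E'
from h import *
y=np.radians(-5.3);nest=np.array([.477,.173]);ex=np.array([np.cos(y),np.sin(y)]);ey=np.array([-ex[1],ex[0]])
t=nest-.01*ex-.105*ey;print(t)
go([*t,.2],84.7)
E
```

```text
[0.45734384 0.06937261]
shift [ 0.1611 -0.3829 -0.1903] turn [ 0.13 -0.09 31.93]
```

>>> send_rows(moves=[{"tx": 0, "ty": 0, "tz": -0.04, "wx": 0, "wy": 0, "wz": 0, "claw": 0}, {"tx": 0, "ty": 0, "tz": -0.08, "wx": 0, "wy": 0, "wz": 0, "claw": 0}, {"tx": 0, "ty": 0, "tz": -0.12, "wx": 0, "wy": 0, "wz": 0, "claw": 0}, {"tx": 0.161, "ty": -0.383, "tz": -0.19, "wx": 0, "wy": 0, "wz": 32, "claw": 0}, {"tx": 0.161, "ty": -0.383, "tz": -0.19, "wx": 0, "wy": 0, "wz": 32, "claw": 0}, {"tx": 0.161, "ty": -0.383, "tz": -0.19, "wx": 0, "wy": 0, "wz": 32, "claw": 0}, {"tx": 0.161, "ty": -0.383, "tz": -0.19, "wx": 0, "wy": 0, "wz": 32, "claw": 0}, {"tx": 0.161, "ty": -0.383, "tz": -0.19, "wx": 0, "wy": 0, "wz": 32, "claw": 0}, {"tx": 0.161, "ty": -0.383, "tz": -0.19, "wx": 0, "wy": 0, "wz": 32, "claw": 0}, {"tx": 0.161, "ty": -0.383, "tz": -0.19, "wx": 0, "wy": 0, "wz": 32, "claw": 0}, {"tx": 0.161, "ty": -0.383, "tz": -0.19, "wx": 0, "wy": 0, "wz": 32, "claw": 0}, {"tx": 0.161, "ty": -0.383, "tz": -0.19, "wx": 0, "wy": 0, "wz": 32, "claw": 0}, {"tx": 0.161, "ty": -0.383, "tz": -0.19, "wx": 0, "wy": 0, "wz": 32, "claw": 0}, {"tx": 0.161, "ty": -0.383, "tz": -0.19, "wx": 0, "wy": 0, "wz": 32, "claw": 0}, {"tx": 0.161, "ty": -0.383, "tz": -0.19, "wx": 0, "wy": 0, "wz": 32, "claw": 0}, {"tx": 0.161, "ty": -0.383, "tz": -0.19, "wx": 0, "wy": 0, "wz": 32, "claw": 0}])

```text
clock: 3.78
eef_pos: [0.4571, 0.0698, 0.1991]
eef_rot: [0.0, 0.999, -0.046, 0.001]
contact_force: [0.7, -0.5, -4.5]
finger_gap: 0.0445
finger_force: 64.4
```

```bash
python3 - <<'E'
from h import *
p,r,s=tool();c=cam('wrist');a=viewer.snapshot('wrist');cv2.imwrite('pics/w3.png',a)
cv2.imwrite('pics/w3b.png',cv2.resize(a,(800,600),interpolation=cv2.INTER_CUBIC))
print(p,s['clock'],s['qpos'].round(3),s['contact_force'],r.as_matrix().round(3))
E
```

```text
[0.45712483 0.0698331  0.19913391] 3.7833 [ 0.009  0.304  1.983 -0.     0.853  1.672] [ 0.66858966 -0.45923627 -4.49480747] [[ 0.996 -0.092  0.002]
 [-0.092 -0.996 -0.   ]
 [ 0.002  0.    -1.   ]]
```

View pics/w3b.png

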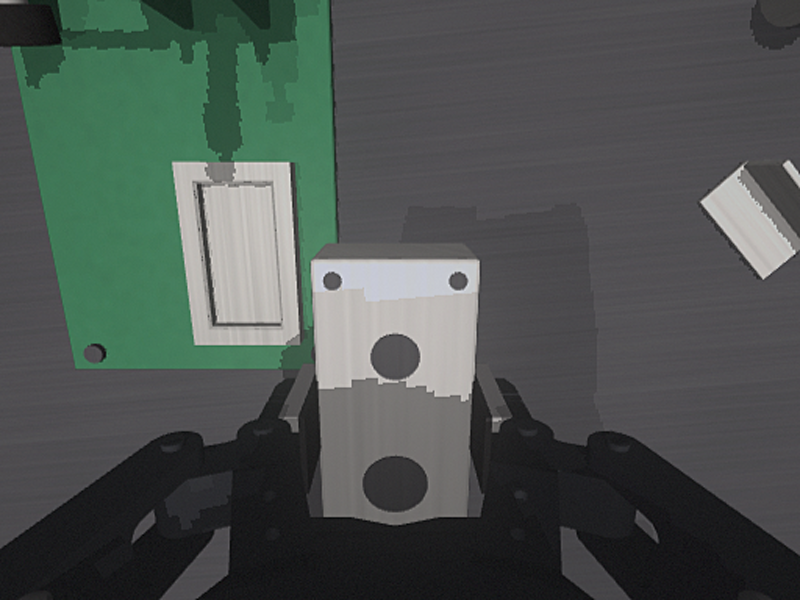

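The wrist view (800 px scale) shows the nest plate with corners near (173,162), (294,162), (300,345) and (195,346). The held block's front top edge runs (312,258)-(479,258). Next I measure the nest pose and the block's offset in the hand.

```bash
cat >m.py <<'E'
from h import *
a=cv2.imread('pics/w3.png');p,r,s=tool();c=cam('wrist')
hsv=cv2.cvtColor(a,cv2.COLOR_BGR2HSV).astype(int)
m=((hsv[...,1]<60)&(hsv[...,2]>95)).astype(np.uint8);mm=np.zeros_like(m);mm[98:228,104:197]=m[98:228,104:197]
mm=cv2.morphologyEx(mm,cv2.MORPH_CLOSE,np.ones((13,13)))
k=max(cv2.findContours(mm,0,1)[0],key=cv2.contourArea)
P=np.array([onz(c,*q,.026)[:2] for q in k[:,0].astype(float)])*1000
ce,sz,an=cv2.minAreaRect(P.astype(np.float32));print('nest plate',np.round(ce,1),np.round(sz,1),an)
# edge line fits, by side, in frame of the rect
y=np.radians(-5.3);ex=np.array([np.cos(y),np.sin(y)]);ey=np.array([-ex[1],ex[0]])
L=np.c_[(P-ce)@ex,(P-ce)@ey]
for nm,i,sg,h in(('x+',0,1,63),('x-',0,-1,63),('y+',1,1,38),('y-',1,-1,38)):
    q=L[(abs(sg*L[:,i]-h)<7)&(abs(L[:,1-i])<(38 if i==0 else 63)-10)];co=np.polyfit(q[:,1-i],q[:,i],1)
    print(nm,len(q),'off',co[1].round(1),'slope deg',np.degrees(np.arctan(co[0])).round(2))
print('px',[ (proj(c,[*((ce+sx*63*ex+sy*38*ey)/1000),.026])*1.5625).round() for sx in(1,-1) for sy in(1,-1)])
g=((hsv[...,0]>55)&(hsv[...,0]<95)&(hsv[...,1]>70)).astype(np.uint8)
for x in((312,258),(479,258),(318,500),(472,500)):
    u=np.array(x)/1.5625;print(x,(r.inv().apply(onz(c,*u,p[2]+.0194)-p)*1000).round(1))
E
python3 m.py
```

```text
nest plate [479.3 171.7] [ 79.5 125.6] 84.64656829833984
x+ 56 off 62.5 slope deg -0.56
x- 50 off -62.8 slope deg 0.05
y+ 98 off 39.2 slope deg -0.11
y- 115 off -36.6 slope deg 0.57
px [array([173., 161.]), array([291., 161.]), array([196., 344.]), array([302., 344.])]
(312, 258) [ 47.7 -21.8 -19.3]
(479, 258) [ 47.7  22.6 -19.3]
(318, 500) [-28.3 -23.6 -19.4]
(472, 500) [-28.3  24.2 -19.4]
```

The nest centre is (0.479,0.173) with yaw -5.35°. The block is centred in the hand to within 0.5 mm. I'll turn the tool half round so the wrist camera ends up on the robot side, away from the raised pad.

>>> send_rows(moves=[{"tx": 0, "ty": 0, "tz": 0, "wx": 0, "wy": 0, "wz": -85, "claw": 0}, {"tx": 0, "ty": 0, "tz": 0, "wx": 0, "wy": 0, "wz": -85, "claw": 0}, {"tx": 0, "ty": 0, "tz": 0, "wx": 0, "wy": 0, "wz": -85, "claw": 0}, {"tx": 0, "ty": 0, "tz": 0, "wx": 0, "wy": 0, "wz": -85, "claw": 0}, {"tx": 0, "ty": 0, "tz": 0, "wx": 0, "wy": 0, "wz": -85, "claw": 0}, {"tx": 0, "ty": 0, "tz": 0, "wx": 0, "wy": 0, "wz": -85, "claw": 0}, {"tx": 0, "ty": 0, "tz": 0, "wx": 0, "wy": 0, "wz": -85, "claw": 0}, {"tx": 0, "ty": 0, "tz": 0, "wx": 0, "wy": 0, "wz": -85, "claw": 0}, {"tx": 0, "ty": 0, "tz": 0, "wx": 0, "wy": 0, "wz": -85, "claw": 0}, {"tx": 0, "ty": 0, "tz": 0, "wx": 0, "wy": 0, "wz": -85, "claw": 0}, {"tx": 0, "ty": 0, "tz": 0, "wx": 0, "wy": 0, "wz": -85, "claw": 0}, {"tx": 0, "ty": 0, "tz": 0, "wx": 0, "wy": 0, "wz": -85, "claw": 0}, {"tx": 0, "ty": 0, "tz": 0, "wx": 0, "wy": 0, "wz": -85, "claw": 0}])

```text
clock: 4.92
eef_pos: [0.4573, 0.0681, 0.1982]
eef_rot: [0.0, 0.767, 0.641, -0.0]
contact_force: [-0.3, 0.6, -3.9]
finger_gap: 0.0447
finger_force: 64.3
```

```bash
python3 - <<'E'
from h import *
y=np.radians(-5.35);ex=np.array([np.cos(y),np.sin(y),0]);ey=np.array([-ex[1],ex[0],0])
Rw=R.from_matrix(np.c_[-ex,ey,[0,0,-1]])
# block centre in tool (-0.3,0.2)mm
t=np.array([.4793,.1729,.1])-Rw.apply([-.0003,.0002,0])
go(t,Rw=Rw);print(tool()[0],tool()[2]['qpos'].round(3))
E
```

```text
shift [0.1068 0.0028 0.0982] turn [-2.000e-02  1.000e-02 -9.487e+01]
[0.45732799 0.06814415 0.19820835] [ 0.005  0.306  1.983 -0.     0.853  0.184]
```

>>> send_rows(moves=[{"tx": 0.107, "ty": 0.003, "tz": 0, "wx": 0, "wy": 0, "wz": -95, "claw": 0}, {"tx": 0.107, "ty": 0.003, "tz": 0, "wx": 0, "wy": 0, "wz": -95, "claw": 0}, {"tx": 0.107, "ty": 0.003, "tz": 0, "wx": 0, "wy": 0, "wz": -95, "claw": 0}, {"tx": 0.107, "ty": 0.003, "tz": 0, "wx": 0, "wy": 0, "wz": -95, "claw": 0}, {"tx": 0.107, "ty": 0.003, "tz": 0, "wx": 0, "wy": 0, "wz": -95, "claw": 0}, {"tx": 0.107, "ty": 0.003, "tz": 0, "wx": 0, "wy": 0, "wz": -95, "claw": 0}, {"tx": 0.107, "ty": 0.003, "tz": 0, "wx": 0, "wy": 0, "wz": -95, "claw": 0}, {"tx": 0.107, "ty": 0.003, "tz": 0, "wx": 0, "wy": 0, "wz": -95, "claw": 0}, {"tx": 0.107, "ty": 0.003, "tz": 0, "wx": 0, "wy": 0, "wz": -95, "claw": 0}, {"tx": 0.107, "ty": 0.003, "tz": 0, "wx": 0, "wy": 0, "wz": -95, "claw": 0}, {"tx": 0.107, "ty": 0.003, "tz": 0, "wx": 0, "wy": 0, "wz": -95, "claw": 0}, {"tx": 0.107, "ty": 0.003, "tz": 0, "wx": 0, "wy": 0, "wz": -95, "claw": 0}, {"tx": 0.107, "ty": 0.003, "tz": 0, "wx": 0, "wy": 0, "wz": -95, "claw": 0}, {"tx": 0.107, "ty": 0.003, "tz": 0.04, "wx": 0, "wy": 0, "wz": -95, "claw": 0}, {"tx": 0.107, "ty": 0.003, "tz": 0.08, "wx": 0, "wy": 0, "wz": -95, "claw": 0}, {"tx": 0.107, "ty": 0.003, "tz": 0.12, "wx": 0, "wy": 0, "wz": -95, "claw": 0}, {"tx": 0.107, "ty": 0.003, "tz": 0.135, "wx": 0, "wy": 0, "wz": -95, "claw": 0}, {"tx": 0.107, "ty": 0.003, "tz": 0.135, "wx": 0, "wy": 0, "wz": -95, "claw": 0}, {"tx": 0.107, "ty": 0.003, "tz": 0.135, "wx": 0, "wy": 0, "wz": -95, "claw": 0}])

```text
clock: 6.5
eef_pos: [0.4797, 0.1735, 0.063]
eef_rot: [-0.001, 0.049, 0.999, -0.0]
contact_force: [0.6, 0.7, -3.0]
finger_gap: 0.0444
finger_force: 64.2
```

```bash
python3 - <<'E'
from h import *
y=np.radians(-5.35);ex=np.array([np.cos(y),np.sin(y),0]);ey=np.array([-ex[1],ex[0],0])
Rw=R.from_matrix(np.c_[-ex,ey,[0,0,-1]])
t=np.array([.4793,.1729,.0266])-Rw.apply([-.0003,.0002,0])
go(t,Rw=Rw);print(tool()[0],tool()[2]['qpos'].round(3),tool()[2]['contact_force'])
a=viewer.snapshot('wrist');b=viewer.snapshot('top');cv2.imwrite('pics/w4.png',a);cv2.imwrite('pics/t4.png',b)
cv2.imwrite('pics/w4b.png',cv2.resize(a,(800,600),interpolation=cv2.INTER_CUBIC))
E
```

```text
shift [ 0.0006 -0.0009  0.0364] turn [-0.03 -0.08 -0.23]
[0.47966797 0.17354709 0.06301174] [ 0.218  0.579  1.994 -0.     0.57  -1.255] [ 0.57853639  0.71565073 -3.01114851]
```

View pics/w4b.png

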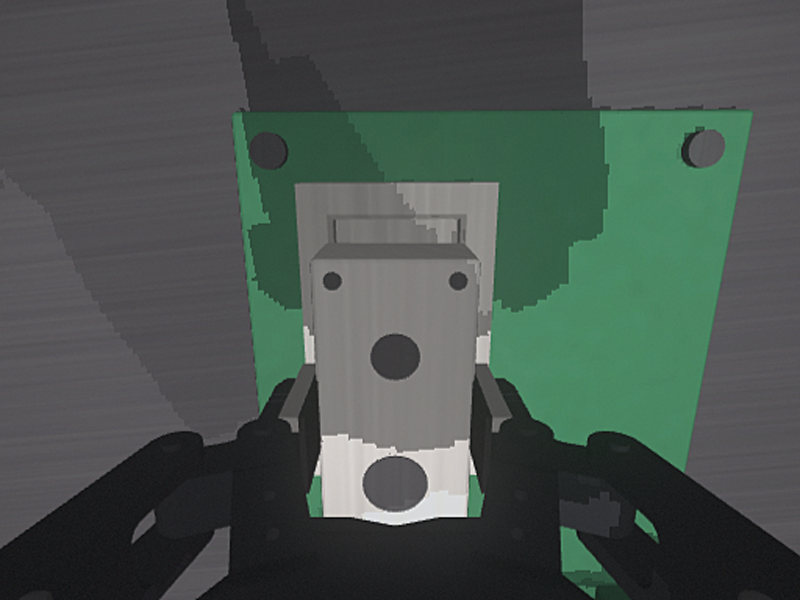

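The close view (800 px scale) shows the plate's robot-side corners at (296,183) and (499,183). The pocket edge runs (328,215)-(467,215) and the block's front top edge (312,258)-(478,258). All of them look centred. Checking the offset in tool axes.

```bash
python3 - <<'E'
from h import *
p,r,s=tool();c=cam('wrist')
for x,z in(((296,183),.026),((499,183),.026),((328,215),.026),((467,215),.026),((312,258),p[2]+.0194),((478,258),p[2]+.0194),((319,243),p[2]-.0106),((472,243),p[2]-.0106),((305,360),.026),((491,360),.026)):
    print(x,(r.inv().apply(onz(c,*(np.array(x)/1.5625),z)-p)*1000).round(1))
E
```

```text
(296, 183) [ 63.4 -37.   38.4]
(499, 183) [63.4 39.  38.5]
(328, 215) [ 51.6 -25.5  38.5]
(467, 215) [51.6 27.5 38.5]
(312, 258) [ 45.9 -22.  -19.5]
(478, 258) [ 45.8  22.  -19.5]
(319, 243) [ 45.2 -24.8  10.5]
(472, 243) [45.2 25.3 10.5]
(305, 360) [ -8.1 -37.4  38.6]
(491, 360) [-8.1 40.1 38.6]
```

```bash
python3 - <<'E'
from h import *
p,r,s=tool();c=cam('wrist');a=cv2.imread('pics/w4.png').astype(float)
red=a[...,2] # steel vs green separates in red
def edge(v,u0,w=7):
    g=np.diff(red[v,u0-w:u0+w+1]);i=np.argmax(abs(g));wt=abs(g)[max(i-2,0):i+3];return u0-w+0.5+ (np.arange(max(i-2,0),max(i-2,0)+len(wt))*wt).sum()/wt.sum()
T=lambda u,v,z:(r.inv().apply(onz(c,u,v,z)-p)*1000).round(2)[:2]
Lp=[];Rp=[]
for v in range(121,230,6):
    f=(v*1.5625-183)/(360-183);Lp.append(T(edge(v,round((296+9*f)/1.5625)),v,.026));Rp.append(T(edge(v,round((499-8*f)/1.5625)),v,.026))
Lp,Rp=np.array(Lp),np.array(Rp)
for q in(Lp,Rp):
    co=np.polyfit(q[:,0],q[:,1],1);res=q[:,1]-np.polyval(co,q[:,0]);k=abs(res)<.8;co=np.polyfit(q[k,0],q[k,1],1);print('y at 0',co[1].round(2),'deg',np.degrees(co[0]).round(2),k.sum(),'of',len(k))
for u in(215,250,285): # plate front edge
    col=red[108:126,u];i=np.argmax(abs(np.diff(col)));print('front',T(u,108.5+i,.026))
G=a.mean(2)
for u in(230,250,270): print(u,G[132:170,u].astype(int))
for v in(160,165,190,200): print(v,'L',G[v,192:212].astype(int),'R',G[v,294:314].astype(int))
E
```

```text
y at 0 -37.51 deg -0.26 18 of 19
y at 0 39.0 deg -0.28 19 of 19
front [ 63.75 -22.01]
front [63.75 -1.57]
front [63.75 18.88]
230 [111 108 110 110 108 100  92  97 108 118 116 117 118 115 115 115 116 116
 115 115 116 115 117 107  86  89  89  91  91  92  90  93  88  97 122 124
 128 127]
250 [116 117 114 118 117 107 100 102 113 117 116 116 118 116 117 115 117 116
 117 117 117 118 117 107  85  90  89  89  92  90  90  91  89  97 120 124
 126 128]
270 [139 140 139 141 139 120 114 114 130 142 142 138 111 114 114 115 115 115
 116 115 115 114 115 104  85  90  89  89  91  90  91  91  90  97 123 125
 128 128]
160 L [117 113 115 114 115 116 115 116 114 112 115 112  94  84  90  90  88  88
  90  90] R [ 88  89  87  87  88  86  84 111 148 144 142 143 144 144 144 142 141 140
 140 140]
165 L [118 115 113 114 115 117 116 112  91  91  96  97  98  97  98  96  96  97
  98  95] R [ 95  95  96  94  93  97  96  94  96  95  93  95 144 147 145 143 141 142
 140 140]
190 L [ 63 119 116 114 113 116 118  87 114 120 128 127 128 130 128 129 130 129
 130 129] R [127 127 127 127 125 126 125 125 125 125 119 110 106 150 143 141 140 139
 139 140]
200 L [100 105 115 114 116 115 116 119 107 115 124 128 129 128 128 129 130 130
 129 129] R [126 129 127 126 126 125 124 125 125 122 115 104 119 116 113 146 143 143
 108 113]
```

Sub-pixel result: move +2.8 mm in tx and +0.7 mm in ty, and turn -0.3°. Then lower gently.

>>> send_rows(moves=[{"tx": 0.0028, "ty": 0.0007, "tz": 0, "wx": 0, "wy": 0.1, "wz": -0.3, "claw": 0}, {"tx": 0.0028, "ty": 0.0007, "tz": 0.01, "wx": 0, "wy": 0, "wz": -0.3, "claw": 0}, {"tx": 0.0028, "ty": 0.0007, "tz": 0.02, "wx": 0, "wy": 0, "wz": -0.3, "claw": 0}, {"tx": 0.0028, "ty": 0.0007, "tz": 0.024, "wx": 0, "wy": 0, "wz": -0.3, "claw": 0}, {"tx": 0.0028, "ty": 0.0007, "tz": 0.027, "wx": 0, "wy": 0, "wz": -0.3, "claw": 0}, {"tx": 0.0028, "ty": 0.0007, "tz": 0.029, "wx": 0, "wy": 0, "wz": -0.3, "claw": 0}, {"tx": 0.0028, "ty": 0.0007, "tz": 0.031, "wx": 0, "wy": 0, "wz": -0.3, "claw": 0}, {"tx": 0.0028, "ty": 0.0007, "tz": 0.031, "wx": 0, "wy": 0, "wz": -0.3, "claw": 0}, {"tx": 0.0028, "ty": 0.0007, "tz": 0.031, "wx": 0, "wy": 0, "wz": -0.3, "claw": 0}])

```text
clock: 7.35
eef_pos: [0.4767, 0.1754, 0.0324]
eef_rot: [0.0, 0.044, 0.999, -0.0]
contact_force: [-0.8, -0.1, -3.9]
finger_gap: 0.0448
finger_force: 64.3
```

>>> send_rows(moves=[{"tx": 0, "ty": 0, "tz": 0.002, "wx": 0, "wy": 0, "wz": 0, "claw": 0}, {"tx": 0, "ty": 0, "tz": 0.004, "wx": 0, "wy": 0, "wz": 0, "claw": 0}, {"tx": 0, "ty": 0, "tz": 0.005, "wx": 0, "wy": 0, "wz": 0, "claw": 0}, {"tx": 0, "ty": 0, "tz": 0.006, "wx": 0, "wy": 0, "wz": 0, "claw": 0}, {"tx": 0, "ty": 0, "tz": 0.006, "wx": 0, "wy": 0, "wz": 0, "claw": 0}])

```text
clock: 7.77
eef_pos: [0.4766, 0.1753, 0.0266]
eef_rot: [0.0, 0.044, 0.999, -0.0]
contact_force: [-1.0, -1.3, 3.5]
finger_gap: 0.0446
finger_force: 65.0
```

```bash
python3 - <<'E'
from h import *
p,r,s=tool();print(p,r.as_matrix().round(4),s['ft_torque'])
a=viewer.snapshot('wrist');cv2.imwrite('pics/w5.png',a)
cv2.imwrite('pics/w5b.png',cv2.resize(a[100:300,130:380],None,fx=3,fy=3,interpolation=cv2.INTER_CUBIC))
E
```

```text
[0.47664377 0.17532886 0.02655134] [[-9.961e-01  8.830e-02  1.000e-04]
 [ 8.830e-02  9.961e-01 -1.000e-04]
 [-1.000e-04 -1.000e-04 -1.000e+00]] [ 0.01634512  0.22231692 -0.04415969]
```

View pics/w5b.png

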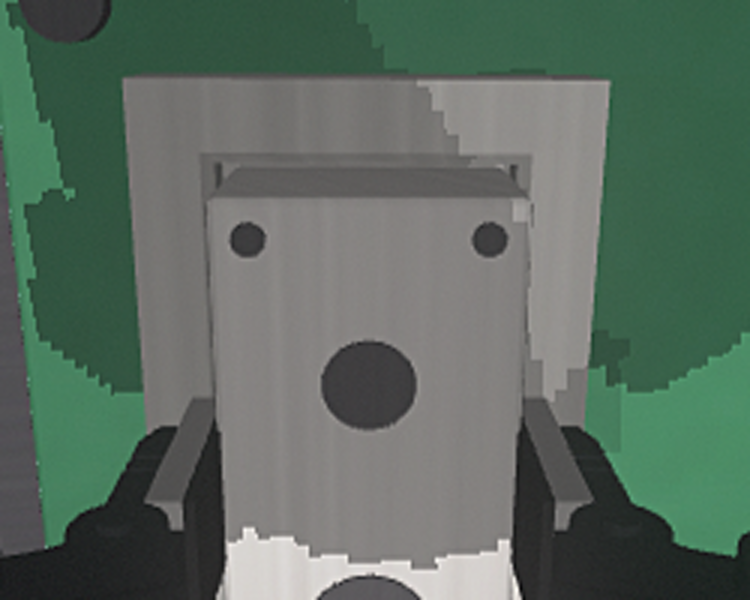

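The block sits inside the pocket outline: its front lower edge is at crop (215-525,195), inside the pocket edge at y≈155. It bears on the floor at the expected height. Releasing and raising.

>>> send_rows(moves=[{"tx": 0, "ty": 0, "tz": 0, "wx": 0, "wy": 0, "wz": 0, "claw": 0.7}, {"tx": 0, "ty": 0, "tz": 0, "wx": 0, "wy": 0, "wz": 0, "claw": 0.8}, {"tx": 0, "ty": 0, "tz": 0, "wx": 0, "wy": 0, "wz": 0, "claw": 0.9}, {"tx": 0, "ty": 0, "tz": 0, "wx": 0, "wy": 0, "wz": 0, "claw": 1}, {"tx": 0, "ty": 0, "tz": 0, "wx": 0, "wy": 0, "wz": 0, "claw": 1}, {"tx": 0, "ty": 0, "tz": -0.02, "wx": 0, "wy": 0, "wz": 0, "claw": 1}, {"tx": 0, "ty": 0, "tz": -0.06, "wx": 0, "wy": 0, "wz": 0, "claw": 1}, {"tx": 0, "ty": 0, "tz": -0.1, "wx": 0, "wy": 0, "wz": 0, "claw": 1}, {"tx": 0, "ty": 0, "tz": -0.14, "wx": 0, "wy": 0, "wz": 0, "claw": 1}, {"tx": 0, "ty": 0, "tz": -0.16, "wx": 0, "wy": 0, "wz": 0, "claw": 1}, {"tx": 0, "ty": 0, "tz": -0.16, "wx": 0, "wy": 0, "wz": 0, "claw": 1}, {"tx": 0, "ty": 0, "tz": -0.16, "wx": 0, "wy": 0, "wz": 0, "claw": 1}])

```text
clock: 8.82
eef_pos: [0.4769, 0.1754, 0.1871]
eef_rot: [0.001, 0.044, 0.999, 0.0]
contact_force: [-0.1, -0.0, -0.6]
finger_gap: 0.0853
finger_force: 0.0
```

```bash
python3 - <<'E'
from h import *
p,r,s=tool();c=cam('wrist');print(p)
a=viewer.snapshot('wrist');b=viewer.snapshot('scene');cv2.imwrite('pics/w6.png',a);cv2.imwrite('pics/s6.png',b)
z=np.hstack([cv2.resize(a[80:280,150:350],(600,600),interpolation=cv2.INTER_CUBIC),cv2.resize(b[195:310,265:340],(200,307))[:,:].copy() if 0 else np.zeros((600,0,3),np.uint8)])
z=np.hstack([cv2.resize(a[80:280,150:350],(400,400)),cv2.resize(b[200:310,270:380],(400,400),interpolation=cv2.INTER_CUBIC)])
cv2.imwrite('pics/c6.png',z)
E
```

```text
[0.47685574 0.17543715 0.18711597]
```

View pics/c6.png

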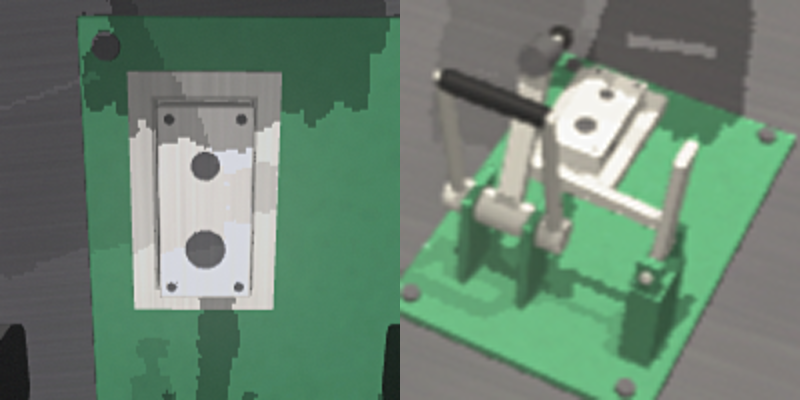

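The crop shows the block evenly seated in the pocket, with a thin gap along its upper end (160-250,105), square to the plate. The catch stands upright at (680,190). Next is the approach to it.

```bash
cat >> h.py <<'E'
yw=np.radians(-5.2);FX=np.array([np.cos(yw),np.sin(yw),0]);FY=np.array([-FX[1],FX[0],0]);FO=np.array([.4784,.1750,0])+.065*FX
def fw(x,y,z): return FO+FX*x/1000+FY*y/1000+np.array([0,0,z/1000])
def tf(p): d=np.array(p)-FO; return np.array([d@FX,d@FY,d[2]])*1000
RC=R.from_matrix(np.c_[FY,FX,[0,0,-1]])
E
python3 - <<'E'
from h import *
go(fw(101,78,300),Rw=RC)
# catch top / grip check with scene+top cams by two-view rays
ct,cs=cam('top'),cam('scene')
print('pred top: catch',proj(ct,fw(101,115,200)),'grip',proj(ct,fw(139,0,222)),'gripL/R',proj(ct,fw(139,30,222)),proj(ct,fw(139,-30,222)))
print('pred scene: catch',proj(cs,fw(101,115,200)),'grip ends',proj(cs,fw(139,30,222)),proj(cs,fw(139,-30,222)))
b=cv2.imread('pics/t0.png');d=(b.max(2)<35).astype(np.uint8)[115:138,175:225]
n,l,st,ce=cv2.connectedComponentsWithStats(d);print([(s.tolist(),(c+[175,115]).round(1)) for s,c in zip(st[1:],ce[1:]) if s[4]>15])
E
```

```text
shift [-0.1683  0.0775 -0.115 ] turn [-9.000e-02 -4.000e-02  9.013e+01]
pred top: catch [158.33052903 139.97844552] grip [198.94859879 127.44647723] gripL/R [188.23020808 126.6516974 ] [209.68682292 128.24272773]
pred scene: catch [346.3178748  240.85420828] grip ends [307.25389768 231.1835693 ] [284.41343762 222.46578018]
[]
```

Predicted catch top (158,140) and grip (199,127) match the top view, so the fixture pose is good.

>>> send_rows(moves=[{"tx": 0, "ty": 0, "tz": -0.04, "wx": 0, "wy": 0, "wz": 7, "claw": 0}, {"tx": 0, "ty": 0, "tz": -0.08, "wx": 0, "wy": 0, "wz": 14, "claw": 0}, {"tx": 0, "ty": 0, "tz": -0.115, "wx": 0, "wy": 0, "wz": 21, "claw": 0}, {"tx": -0.168, "ty": 0.0775, "tz": -0.115, "wx": 0, "wy": 0, "wz": 90.1, "claw": 0}, {"tx": -0.168, "ty": 0.0775, "tz": -0.115, "wx": 0, "wy": 0, "wz": 90.1, "claw": 0}, {"tx": -0.168, "ty": 0.0775, "tz": -0.115, "wx": 0, "wy": 0, "wz": 90.1, "claw": 0}, {"tx": -0.168, "ty": 0.0775, "tz": -0.115, "wx": 0, "wy": 0, "wz": 90.1, "claw": 0}, {"tx": -0.168, "ty": 0.0775, "tz": -0.115, "wx": 0, "wy": 0, "wz": 90.1, "claw": 0}, {"tx": -0.168, "ty": 0.0775, "tz": -0.115, "wx": 0, "wy": 0, "wz": 90.1, "claw": 0}, {"tx": -0.168, "ty": 0.0775, "tz": -0.115, "wx": 0, "wy": 0, "wz": 90.1, "claw": 0}, {"tx": -0.168, "ty": 0.0775, "tz": -0.115, "wx": 0, "wy": 0, "wz": 90.1, "claw": 0}, {"tx": -0.168, "ty": 0.0775, "tz": -0.115, "wx": 0, "wy": 0, "wz": 90.1, "claw": 0}, {"tx": -0.168, "ty": 0.0775, "tz": -0.115, "wx": 0, "wy": 0, "wz": 90.1, "claw": 0}, {"tx": -0.168, "ty": 0.0775, "tz": -0.115, "wx": 0, "wy": 0, "wz": 90.1, "claw": 0}, {"tx": -0.168, "ty": 0.0775, "tz": -0.115, "wx": 0, "wy": 0, "wz": 90.1, "claw": 0}, {"tx": -0.168, "ty": 0.0775, "tz": -0.115, "wx": 0, "wy": 0, "wz": 90.1, "claw": 0}, {"tx": -0.168, "ty": 0.0775, "tz": -0.115, "wx": 0, "wy": 0, "wz": 90.1, "claw": 0}])

```text
clock: 10.33
eef_pos: [0.6508, 0.2377, 0.3006]
eef_rot: [-0.0, 0.738, 0.675, -0.0]
contact_force: [0.8, -0.1, 0.9]
finger_gap: 0.0003
finger_force: 0.0
```

```bash
python3 - <<'E'
from h import *
p,r,s=tool();print(tf(p),s['qpos'].round(3));go(fw(101,78,175),Rw=RC)
E
```

```text
[101.02381588  78.10318731 300.60599552] [ 0.255  0.542  1.28  -0.     1.321  0.343]
shift [-0.000e+00  1.000e-04  1.256e-01] turn [-0.05  0.03  0.16]
```

>>> send_rows(moves=[{"tx": 0, "ty": 0, "tz": 0.04, "wx": 0, "wy": 0, "wz": 0, "claw": 0}, {"tx": 0, "ty": 0, "tz": 0.08, "wx": 0, "wy": 0, "wz": 0, "claw": 0}, {"tx": 0, "ty": 0, "tz": 0.115, "wx": 0, "wy": 0, "wz": 0, "claw": 0}, {"tx": 0, "ty": 0, "tz": 0.125, "wx": 0, "wy": 0, "wz": 0, "claw": 0}, {"tx": 0.01, "ty": 0, "tz": 0.125, "wx": 0, "wy": 0, "wz": 0, "claw": 0}, {"tx": 0.02, "ty": 0, "tz": 0.125, "wx": 0, "wy": 0, "wz": 0, "claw": 0}, {"tx": 0.03, "ty": 0, "tz": 0.126, "wx": 0, "wy": 0, "wz": 0, "claw": 0}, {"tx": 0.037, "ty": 0, "tz": 0.127, "wx": 0, "wy": 0, "wz": 0, "claw": 0}, {"tx": 0.044, "ty": 0, "tz": 0.128, "wx": 0, "wy": 0, "wz": 0, "claw": 0}, {"tx": 0.052, "ty": 0, "tz": 0.131, "wx": 0, "wy": 0, "wz": 0, "claw": 0}, {"tx": 0.06, "ty": 0, "tz": 0.134, "wx": 0, "wy": 0, "wz": 0, "claw": 0}, {"tx": 0.066, "ty": 0, "tz": 0.137, "wx": 0, "wy": 0, "wz": 0, "claw": 0}, {"tx": 0.072, "ty": 0, "tz": 0.141, "wx": 0, "wy": 0, "wz": 0, "claw": 0}, {"tx": 0.077, "ty": 0, "tz": 0.145, "wx": 0, "wy": 0, "wz": 0, "claw": 0}, {"tx": 0.077, "ty": 0, "tz": 0.145, "wx": 0, "wy": 0, "wz": 0, "claw": 0}])

```text
clock: 11.58
eef_pos: [0.6573, 0.3153, 0.1549]
eef_rot: [-0.0, 0.738, 0.675, -0.001]
contact_force: [0.2, 0.5, -0.4]
finger_gap: 0.0003
finger_force: 0.0
```

>>> send_rows(moves=[{"tx": 0.004, "ty": 0, "tz": 0.004, "wx": 0, "wy": 0, "wz": 0, "claw": 0}, {"tx": 0.008, "ty": 0, "tz": 0.008, "wx": 0, "wy": 0, "wz": 0, "claw": 0}, {"tx": 0.01, "ty": 0, "tz": 0.011, "wx": 0, "wy": 0, "wz": 0, "claw": 0}, {"tx": 0.012, "ty": 0, "tz": 0.012, "wx": 0, "wy": 0, "wz": 0, "claw": 0}, {"tx": 0.013, "ty": 0, "tz": 0.012, "wx": 0, "wy": 0, "wz": 0, "claw": 0}])

```text
clock: 12.0
eef_pos: [0.6589, 0.3267, 0.1438]
eef_rot: [0.0, 0.738, 0.675, -0.001]
contact_force: [-0.7, -6.4, 1.9]
finger_gap: 0.0
finger_force: 2.3
```

```bash
python3 - <<'E'
from h import *
p,r,s=tool();print(tf(p),s['contact_force'])
a=viewer.snapshot('scene');cv2.imwrite('pics/s7.png',a)
t=viewer.snapshot('top');cv2.imwrite('pics/t7.png',t)
z=np.hstack([cv2.resize(a[170:300,270:400],(400,400),interpolation=cv2.INTER_CUBIC),cv2.resize(t[90:220,120:250],(400,400),interpolation=cv2.INTER_CUBIC)])
cv2.imwrite('pics/c7.png',z)
E
```

```text
[100.96913085 167.38863354 143.79296719] [-0.74785272 -6.39069926  1.86675585]
```

A 6.4 N reaction at y≈167 mm shows the catch is on its stop. Retreating, then moving over the grip bar.

>>> send_rows(moves=[{"tx": -0.015, "ty": 0, "tz": -0.01, "wx": 0, "wy": 0, "wz": 0, "claw": 0}, {"tx": -0.015, "ty": 0, "tz": -0.05, "wx": 0, "wy": 0, "wz": 0, "claw": 0}, {"tx": -0.015, "ty": 0, "tz": -0.09, "wx": 0, "wy": 0, "wz": 0, "claw": 0}, {"tx": -0.015, "ty": 0, "tz": -0.13, "wx": 0, "wy": 0, "wz": 0, "claw": 0}, {"tx": -0.015, "ty": 0, "tz": -0.15, "wx": 0, "wy": 0, "wz": 0, "claw": 0.5}, {"tx": -0.167, "ty": 0.038, "tz": -0.15, "wx": 0, "wy": 0, "wz": 0, "claw": 1}, {"tx": -0.167, "ty": 0.038, "tz": -0.15, "wx": 0, "wy": 0, "wz": 0, "claw": 1}, {"tx": -0.167, "ty": 0.038, "tz": -0.15, "wx": 0, "wy": 0, "wz": 0, "claw": 1}, {"tx": -0.167, "ty": 0.038, "tz": -0.15, "wx": 0, "wy": 0, "wz": 0, "claw": 1}, {"tx": -0.167, "ty": 0.038, "tz": -0.15, "wx": 0, "wy": 0, "wz": 0, "claw": 1}, {"tx": -0.167, "ty": 0.038, "tz": -0.15, "wx": 0, "wy": 0, "wz": 0, "claw": 1}])

```text
clock: 13.02
eef_pos: [0.6819, 0.1551, 0.2952]
eef_rot: [0.0, 0.739, 0.673, 0.0]
contact_force: [-0.5, -0.7, 0.5]
finger_gap: 0.0832
finger_force: 0.0
```

```bash
python3 - <<'E'
from h import *
p,r,s=tool();print(tf(p),s['contact_force']);go(fw(139,0,205),Rw=RC)
c=cam('wrist');a=viewer.snapshot('wrist');cv2.imwrite('pics/w8.png',a);t=viewer.snapshot('scene');cv2.imwrite('pics/s8.png',t)
print('bar pred wrist px',proj(c,fw(139,30,222)),proj(c,fw(139,-30,222)))
z=np.hstack([cv2.resize(t[170:300,270:400],(400,400),interpolation=cv2.INTER_CUBIC),cv2.resize(a,(400,300))[:,:]if 0 else cv2.copyMakeBorder(cv2.resize(a,(400,300)),0,100,0,0,0)])
cv2.imwrite('pics/c8.png',z)
E
```

```text
[139.47330003  -1.38669603 295.20057752] [-0.53009434 -0.6792037   0.51045789]
shift [ 0.0013 -0.0006  0.0902] turn [ 0.05 -0.02 -0.15]
bar pred wrist px [250.25559323 162.32533506] [250.60554584 238.37073469]
```

View pics/c8.png

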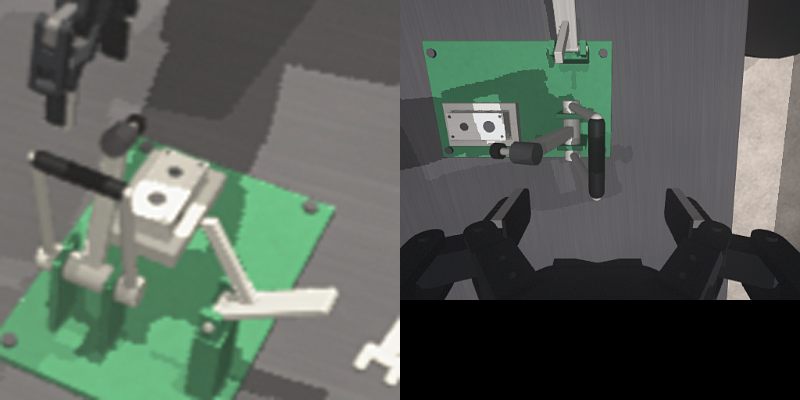

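The catch lies flipped outward, with its tooth pointing up at crop (230,260). The bar at crop (597,120-198) matches the prediction and sits between the fingers. Descending and pinching.

>>> send_rows(moves=[{"tx": 0.001, "ty": 0, "tz": 0.04, "wx": 0, "wy": 0, "wz": 0, "claw": 1}, {"tx": 0.001, "ty": 0, "tz": 0.075, "wx": 0, "wy": 0, "wz": 0, "claw": 1}, {"tx": 0.001, "ty": 0, "tz": 0.09, "wx": 0, "wy": 0, "wz": 0, "claw": 1}, {"tx": 0.001, "ty": 0, "tz": 0.091, "wx": 0, "wy": 0, "wz": 0, "claw": 0.7}, {"tx": 0.001, "ty": 0, "tz": 0.091, "wx": 0, "wy": 0, "wz": 0, "claw": 0.4}, {"tx": 0.001, "ty": 0, "tz": 0.091, "wx": 0, "wy": 0, "wz": 0, "claw": 0}, {"tx": 0.001, "ty": 0, "tz": 0.091, "wx": 0, "wy": 0, "wz": 0, "claw": 0}, {"tx": 0.001, "ty": 0, "tz": 0.091, "wx": 0, "wy": 0, "wz": 0, "claw": 0}, {"tx": 0.001, "ty": 0, "tz": 0.091, "wx": 0, "wy": 0, "wz": 0, "claw": 0}, {"tx": 0.001, "ty": 0, "tz": 0.091, "wx": 0, "wy": 0, "wz": 0, "claw": 0}, {"tx": 0.001, "ty": 0, "tz": 0.091, "wx": 0, "wy": 0, "wz": 0, "claw": 0}])

```text
clock: 14.03
eef_pos: [0.6818, 0.1589, 0.2047]
eef_rot: [0.0, 0.738, 0.675, 0.0]
contact_force: [-4.2, 0.6, 6.4]
finger_gap: 0.0141
finger_force: 58.4
```

```bash
python3 - <<'E'
from h import *
p,r,s=tool();f=tf(p);print(f,s['contact_force'],s['finger_gap'])
for q in np.arange(.05,1.301,.0725): print(round(q,3),'ty',round(-150*np.sin(q-.262)+150*np.sin(-.262),1),'tz',round(-150*np.cos(q-.262)+150*np.cos(.262),1))
E
```

```text
[138.98127218   2.35102393 204.69369479] [-4.2138692   0.6223867   6.42523614] 0.01406427313316279
0.05 ty -7.3 tz -1.8
0.122 ty -18.0 tz -3.7
0.195 ty -28.8 tz -4.8
0.267 ty -39.7 tz -5.1
0.34 ty -50.5 tz -4.7
0.412 ty -61.3 tz -3.4
0.485 ty -72.0 tz -1.4
0.558 ty -82.5 tz 1.4
0.63 ty -92.8 tz 4.9
0.702 ty -102.8 tz 9.2
0.775 ty -112.5 tz 14.2
0.848 ty -121.7 tz 19.9
0.92 ty -130.6 tz 26.2
0.992 ty -138.9 tz 33.2
1.065 ty -146.8 tz 40.7
1.138 ty -154.0 tz 48.8
1.21 ty -160.7 tz 57.4
1.282 ty -166.7 tz 66.4
```

>>> send_rows(moves=[{"tx": 0, "ty": -0.0073, "tz": -0.0018, "wx": 0, "wy": 0, "wz": 0, "claw": 0}, {"tx": 0, "ty": -0.018, "tz": -0.0037, "wx": 0, "wy": 0, "wz": 0, "claw": 0}, {"tx": 0, "ty": -0.0288, "tz": -0.0048, "wx": 0, "wy": 0, "wz": 0, "claw": 0}, {"tx": 0, "ty": -0.0397, "tz": -0.0051, "wx": 0, "wy": 0, "wz": 0, "claw": 0}, {"tx": 0, "ty": -0.0505, "tz": -0.0047, "wx": 0, "wy": 0, "wz": 0, "claw": 0}, {"tx": 0, "ty": -0.0613, "tz": -0.0034, "wx": 0, "wy": 0, "wz": 0, "claw": 0}, {"tx": 0, "ty": -0.072, "tz": -0.0014, "wx": 0, "wy": 0, "wz": 0, "claw": 0}, {"tx": 0, "ty": -0.0825, "tz": 0.0014, "wx": 0, "wy": 0, "wz": 0, "claw": 0}, {"tx": 0, "ty": -0.0928, "tz": 0.0049, "wx": 0, "wy": 0, "wz": 0, "claw": 0}, {"tx": 0, "ty": -0.0928, "tz": 0.0049, "wx": 0, "wy": 0, "wz": 0, "claw": 0}])

```text
clock: 14.87
eef_pos: [0.5883, 0.1675, 0.1996]
eef_rot: [0.0, 0.738, 0.675, 0.001]
contact_force: [0.7, 1.2, 7.1]
finger_gap: 0.0141
finger_force: 59.1
```

```bash
python3 - <<'E'
from h import *
p,r,s=tool();f=tf(p);print(f,s['contact_force'],s['finger_gap'],s['qpos'].round(2))
E
```

```text
[ 45.1578046    2.5217334  199.60297139] [0.72579882 1.21525597 7.08765974] 0.014083760604762609 [0.17 0.5  1.63 0.   1.01 0.26]
```

>>> send_rows(moves=[{"tx": 0, "ty": -0.01, "tz": 0.0043, "wx": 0, "wy": 0, "wz": 0, "claw": 0}, {"tx": 0, "ty": -0.0197, "tz": 0.0093, "wx": 0, "wy": 0, "wz": 0, "claw": 0}, {"tx": 0, "ty": -0.0289, "tz": 0.015, "wx": 0, "wy": 0, "wz": 0, "claw": 0}, {"tx": 0, "ty": -0.0378, "tz": 0.0213, "wx": 0, "wy": 0, "wz": 0, "claw": 0}, {"tx": 0, "ty": -0.0461, "tz": 0.0283, "wx": 0, "wy": 0, "wz": 0, "claw": 0}, {"tx": 0, "ty": -0.054, "tz": 0.0358, "wx": 0, "wy": 0, "wz": 0, "claw": 0}, {"tx": 0, "ty": -0.0612, "tz": 0.0439, "wx": 0, "wy": 0, "wz": 0, "claw": 0}, {"tx": 0, "ty": -0.0679, "tz": 0.0525, "wx": 0, "wy": 0, "wz": 0, "claw": 0}, {"tx": 0, "ty": -0.0739, "tz": 0.0615, "wx": 0, "wy": 0, "wz": 0, "claw": 0}, {"tx": 0, "ty": -0.0753, "tz": 0.0637, "wx": 0, "wy": 0, "wz": 0, "claw": 0}, {"tx": 0, "ty": -0.0765, "tz": 0.066, "wx": 0, "wy": 0, "wz": 0, "claw": 0}, {"tx": 0, "ty": -0.0765, "tz": 0.066, "wx": 0, "wy": 0, "wz": 0, "claw": 0}, {"tx": 0, "ty": -0.0765, "tz": 0.066, "wx": 0, "wy": 0, "wz": 0, "claw": 0}])

```text
clock: 15.95
eef_pos: [0.5139, 0.1745, 0.1353]
eef_rot: [0.001, 0.738, 0.675, 0.002]
contact_force: [-7.1, 2.4, 27.1]
finger_gap: 0.0141
finger_force: 61.4
```

```bash
python3 - <<'E'
from h import *
p,r,s=tool();f=tf(p);print(f,s['contact_force'],s['finger_gap'],s['qpos'].round(2))
E
```

```text
[-29.60223961   2.67253031 135.3089233 ] [-7.13772983  2.35429273 27.10843617] 0.014074818685951347 [0.21 0.5  1.87 0.   0.78 0.3 ]
```

The bar is at its stop position (fixture x -29.6 mm, z about 153 mm). The push along its arc is about 20 N against roughly 11 N from the springs, so it is firmly on the stop. Handing in.

```bash
python3 -c "
from station import job
print(job.sign_off())"
```

```text
the job is handed in; nothing more can be done
None
```

The job is handed in at about 16 s of the 67 s allowed: the block sits flat in the pocket and is released, the catch is flipped out to its stop, and the arm still holds the lever down at its stop; the pad on the block and the final scene were inferred from position and force, not from a last picture.

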